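# Square an optical rail against its reference fence

### The job

Push the aluminium optical rail, lens stage and all, across the table against the two brass pads of the blue fence: press its left end firmly home first (left as the robot sees it), then its right end, so that it lies flush on both pads, and then slide it along the pads until its end rests firmly against the red-capped post. Press by feel, level and held for a moment, with about 10 N each time: the fence is a load cell and must never take more than 15 N, and the post must not be rammed (25 N). Do not touch the lens stage, and leave the other things where they are.

Things in the scene. Friction and masses are not known exactly. Their poses are not given: they have to be found in the camera images.
- bar: the optical rail: loose aluminium bar 260 mm long (its y), 44 mm wide (its x), 30 mm high, two black grooves along its top; about 0.6 kg with its lens stage. Origin at the centre of its underside, x towards the fence, y to the left end, z up. Push it on its bare face away from the fence, 60 to 100 mm either side of the middle. Friction on the table takes 2 to 6 N of a push, more if it is pressed down as well.
- bar_left_end (a point): centre of the rail's left (+y) end face, 15 mm above the table; axes as the rail's
- bar_right_end (a point): centre of the rail's right (-y) end face, 15 mm above the table; axes as the rail's
- lens_stage: black lens stage fixed to the rail's middle (origin, axes as the rail's); fragile, not to be touched by the robot. It covers 25 mm either side of the rail's middle, on top up to 86 mm above the table, and in front of the face away from the fence, reaching 42 mm out from it
- fence_base: fixed reference fence, origin at table height midway along it, x into it, away from the rail, y left along it. A blue strip (300 mm long, 26 mm high) has two brass pads, 16 mm wide, 4 to 24 mm above the table, at y = 75 and -75 mm. The pad faces, square to x, stand at x = 0 to 20 mm: that setting varies, is not reported and must be felt. Home is over 4 N on the fence, held 0.2 s; over 15 N spoils it.
- stop_post: the end stop: fixed upright steel post, 22 mm diameter, 48 mm high, red cap; origin on its axis at table height, at x = -12 mm and y = 176 or -176 mm in the fence's frame (it varies). The rail's end must come to rest touching it; firmly means with over 3 N, held 0.2 s; never over 25 N, so meet it slowly.
- empty_base: fixed steel disc of 28 mm diameter, 6 mm high, without a post, at the other end of the fence (mirror place of the stop post); not a stop. Origin on its axis at table height
- dish: bystander: small glass dish, 48 mm across, 14 mm high, beyond the fence; origin at the centre of its underside
- driver: bystander: screwdriver with red handle, 160 mm long, lying beyond the fence; origin on its underside
- solvent: bystander: amber bottle, 56 mm across, 130 mm high, right of the fence; origin at the centre of its underside
- screws: bystander: jar with blue lid, 50 mm across, 60 mm high, on the left; origin at the centre of its underside
- mirror: bystander: black square mirror mount on a post, 92 mm high, on the left; origin at the centre of its foot
- lens_tube: bystander: black ring, 31 mm across, 30 mm high, on the right; origin at the centre of its underside
Mind the look-alikes: they are no part of the job. Several things have the shape of the stop_post; the one meant has the colours described above.

How it is judged:
On the way, in this order (a step that is already met when the one before it is completed fails the run):
1. the rail is pressed home on the fence with more than 4 N by a push on its left half (contact force between bar and fence_base above 4 N and y of the grasp point in the frame of bar above 0.04 m), for 0.2 s.
2. then it is pressed home with more than 4 N by a push on its right half, and lies parallel to the fence within 0.01 rad (contact force between bar and fence_base above 4 N and y of the grasp point in the frame of bar below -0.04 m and angle between the y axis of bar and the y axis of fence_base, either way round below 0.01 rad), for 0.2 s.
3. then the rail is pushed along against the red-capped post with more than 3 N (contact force between bar and stop_post above 3 N and (y of stop_post in the frame of bar between 0.13 and 0.1435 m or y of stop_post in the frame of bar between -0.1435 and -0.13 m)), for 0.2 s.
At the end, for the whole second after the job is handed in: the rail lies at rest, flat on the table at the fence, parallel to it within 0.01 rad, one end face within 2.5 mm of the red-capped post, released (angle between the y axis of bar and the y axis of fence_base, either way round below 0.01 rad and (y of stop_post in the frame of bar between 0.13 and 0.1435 m or y of stop_post in the frame of bar between -0.1435 and -0.13 m) and x of bar in the frame of fence_base above -0.024 m and angle between bar's own z axis and vertical below 0.03 rad and linear speed of bar below 0.005 m/s); the robot touches nothing.
It fails at once if the fence takes more than 15 N (contact force between bar and fence_base above 15 N).
It fails at once if the post is rammed with more than 25 N (contact force between bar and stop_post above 25 N).
It fails at once if the robot touches the lens stage (contact force between any of the arm, the fingers and lens_stage above 0.5 N).
It fails at once if a bystander is moved more than 15 mm (distance of any of dish, driver, solvent, screws, mirror, lens_tube from where it was at the start of the episode above 0.015 m).
It also fails if it takes over 72 s, if anything falls off the work surface, if the arm or the gripper's body presses on something with over 40 N, if the wrist force passes 120 N, or if a joint passes its speed limit or range.

### The arm

A 6-joint arm with a two-finger parallel gripper is mounted at the origin on the work surface. World frame = base frame: x ahead of the robot, y to its left, z up, the work surface at z = 0. Lengths are in m, angles in rad, forces in N, time in s.
With the tool pointing down it reaches from about 0.375 to 0.75 m from the base axis. Payload 9 kg.
Tool frame: the origin (TCP) lies between the finger pads; the fingertips stand 22 mm ahead of it and the grasp point (between the pads) lies 3 mm ahead of it (ctrl.finger_overhang is the distance from the TCP to the fingertips, in m); z points along the fingers, y is the line along which they close (so a half turn about z gives the same grasp; the last joint's range is limited). The gripper opens to 85 mm and grips with 20 to 120 N. Pads are 22 mm wide; open, the fingers measure 114 mm over their backs; the gripper's body (76 mm by 85 mm) begins 54 mm behind the grasp point. The pads swing forward as they close: fully open they stand 13 mm farther back than shut.
Start: joints at [1.004, 0.104, 0.097, 1.564, 0, 1.353], TCP at [0.205, 0.564, 0.253] pointing down, gripper open.
Joint ranges: [-2.99, 2.99], [-0.84, 1.86], [-1.1, 1.16], [-1.84, 2.11], [-1.51, 1.56], [-3.14, 3.14]. Speed limits (rad/s): [2.22, 2.22, 2.57, 3.14, 3.14, 3.14].

### API

Orientations are given as a rotation vector (axis times angle).
In Python, from workcell import ctrl, eoat, solver, sensors, get_image, camera_info, order gives the robot as it stands. Calls block until the motion is done:
- ctrl.goto(position, orientation): joint-space move of the TCP to a pose.
- ctrl.servo_line(position, vel=0.15, rotation=None, guard=None): straight line of the TCP; rotation=None keeps the orientation; vel is the mean speed in m/s. With guard (N) it stops when the force on the tool has changed by that much, and returns True; else False.
- ctrl.movej(angles): joint-space move.
- eoat.gripper_to(opening, grasp_force=None): opening from 0.0 (shut) to 1.0 (fully open); grasp_force is the grip in N (None keeps the last); returns when the fingers have stopped.
- ctrl.hold(seconds).
- solver.ik(position, orientation): joint angles nearest the present ones, or None.
- sensors.state(): the state.
- get_image(name): name is "scene" or "top" or "wrist"; returns (picture, depth): 480x640x3 uint8, red, green, blue; 480x640 float32, m along the optical axis (not along the pixel's ray), 0 where there is no reading.
- camera_info(name): a dict with "intrinsics" (3x3 intrinsics, pixels), "R" (3x3) and "t" (3): a world point X has camera coordinates R X + t. Camera axes: x right, y down, z forward; pixel columns grow to the right and rows downward; lengths in m; the calibration is good to about 2 mm. The wrist camera is an equidistant fisheye: a pixel r from the principal point sees the ray r / f radians off the axis. A picture is of the moment at which its call begins: read the wrist's pose just before it. camera_info takes no time and is no camera call; for the wrist camera it gives the pose at the moment of the call.
A pose or a line that the arm cannot do raises ctrl.PlanningError and nothing moves.
- order.finish_job(): hands the job in; it is judged then, once.
The state is a dict: "time_s": time; "qpos": joint angles; "joint_velocities": joint speeds; "joint_efforts": joint torques, N m; "tcp_pos": TCP position; "orientation": TCP orientation; "ft_force": force on the tool from outside, world axes, zero at the start; "wrist_torque": the same for the moment, N m; "finger_gap": opening from 0.0 (shut) to 1.0 (fully open); "grip_force": force on a finger pad.
Only numpy, scipy, OpenCV 4.12 (cv2) and the standard library are available. Lean on these libraries where they do the work, as an engineer would, in place of code of your own. Each camera call takes 0.05 s, during which the arm holds its last target. There are 200 camera calls.

## Working session

There is one attempt and no reset: what is moved stays moved. The work goes in short steps, each a Python script; the robot and the scene stay as the last script left them, time stands still between calls to the robot, and variables do not carry over. Pictures are saved under pics/ and viewed, at most 10 in all, crops included, and the job is handed in when it is done.

```bash
mkdir -p pics; ls; python3 - <<'E'
from workcell import *
import cv2,numpy as np
for n in("scene","top"):
    p,d=get_image(n);cv2.imwrite(f"pics/{n}0.png",p[:,:,::-1]);np.save(f"pics/{n}0.npy",d)
    c=camera_info(n);print(n,c)
s=sensors.state();print(s["time_s"],s["tcp_pos"],s["orientation"],s["ft_force"],ctrl.finger_overhang)
E
```

```text
pics
scene {'intrinsics': array([[477.64619784,   0.        , 313.20399196],
       [  0.        , 477.64619784, 243.1163771 ],
       [  0.        ,   0.        ,   1.        ]]), 'R': array([[-0.05553659,  0.99844962,  0.00374838],
       [ 0.6139489 ,  0.03710966, -0.78847297],
       [-0.78738964, -0.04148779, -0.61505798]]), 't': array([ 0.00788746, -0.2937237 ,  1.5264941 ])}
top {'intrinsics': array([[604.96271481,   0.        , 319.52488839],
       [  0.        , 604.96271481, 247.00703175],
       [  0.        ,   0.        ,   1.        ]]), 'R': array([[ 0.02410014, -0.99947218,  0.02178415],
       [-0.98994204, -0.02689761, -0.13889303],
       [ 0.13940566, -0.01821771, -0.99006776]]), 't': array([-0.02073277,  0.56940096,  1.36861558])}
0.1 [0.20490627 0.56364417 0.25262333] [-5.45055521e-01 -3.09351476e+00  1.68509840e-03] [-0.60054565 -1.34720842 -0.28538527] 0.022
```

View pics/top0.png

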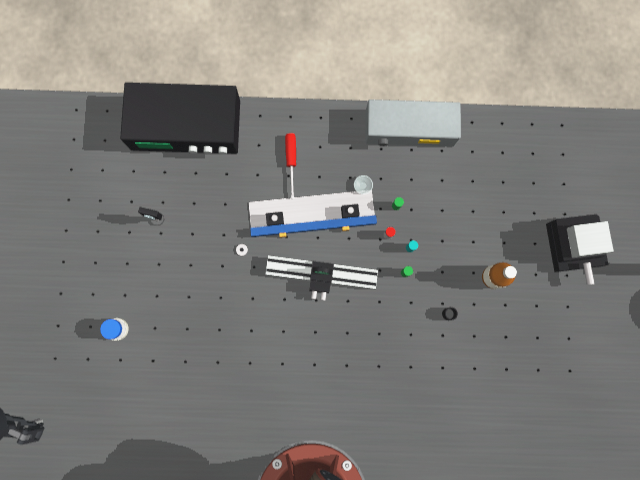

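View pics/scene0.png

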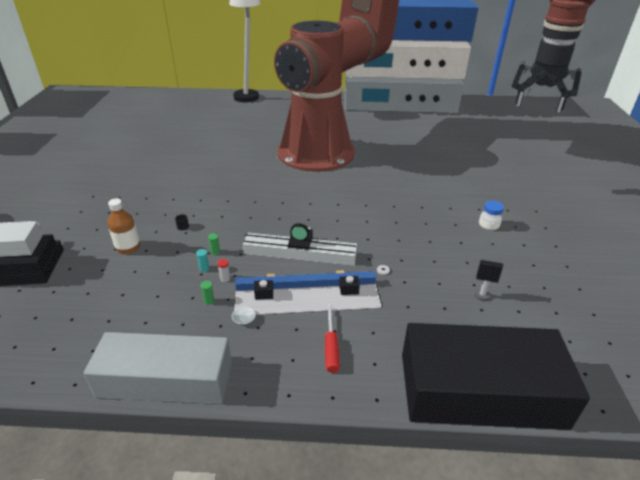

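The top view shows four post-shaped things: green at (399,202), red at (391,232), teal at (413,245) and green at (408,271). The red-capped one at (391,232) is the stop post, at the fence's right end. The bare disc is at (242,250), at the left end. The rail runs from (267,265) to (377,280), with its lens stage at (320,277). The next step confirms the post in a crop and measures.

```bash
cat > h.py <<'E'
import cv2,numpy as np
from workcell import *
def ray(n,uv,z):
    c=camera_info(n);K,R,t=c["intrinsics"],c["R"],c["t"]
    d=R.T@np.linalg.solve(K,[uv[0],uv[1],1]);o=-R.T@t
    return (o+d*(z-o[2])/d[2])
def proj(n,X):
    c=camera_info(n);q=c["intrinsics"]@(c["R"]@np.array(X)+c["t"]);return q[:2]/q[2]
def blobs(m,amin=8):
    n,l,s,c=cv2.connectedComponentsWithStats(m.astype(np.uint8))
    return [(c[i].round(1),s[i,4],l==i) for i in range(1,n) if s[i,4]>=amin]
E
python3 - <<'E'
from h import *
p=cv2.imread("pics/top0.png");h=cv2.cvtColor(p,cv2.COLOR_BGR2HSV).astype(int);H,S,V=h[...,0],h[...,1],h[...,2]
box=np.zeros(H.shape,bool);box[185:305,225:425]=1
red=((H<8)|(H>172))&(S>150)&(V>90)&box
for c,a,_ in blobs(red):print("red",c,a,ray("top",c,.048))
br=(H>14)&(H<32)&(S>100)&(V>90)&box
for c,a,_ in blobs(br,5):print("brass",c,a,ray("top",c,.024))
bl=(H>100)&(H<125)&(S>120)&box
for c,a,m in blobs(bl,50):
    ys,xs=np.nonzero(m);cs=np.unique(xs)
    for side,f in(("front",max),("back",min)):
        e=np.array([ray("top",(x,f(ys[xs==x])+(.5 if f is max else -.5)),.026)[:2] for x in cs[4:-4]])
        k=np.polyfit(e[:,1],e[:,0],1);print("blue",side,a,k,e[0],e[-1])
wh=(V>150)&(S<50)&box
for c,a,m in blobs(wh,10):print("white",c,a,ray("top",c,.006),ray("top",c,.03))
cv2.imwrite("pics/crop.png",cv2.resize(p[185:305,225:425],None,fx=4,fy=4,interpolation=cv2.INTER_CUBIC))
E
```

```text
red [390.  231.4] 75 [ 0.60977396 -0.16924338  0.048     ]
brass [345.3 228.3] 31 [ 0.61836148 -0.06636568  0.024     ]
brass [282.3 234.8] 31 [0.59867236 0.08205713 0.024     ]
blue front 1072 [-0.13291759  0.61382221] [0.59485027 0.14838668] [ 0.63130971 -0.12934062]
blue back 1072 [-0.13062256  0.63433526] [0.61392632 0.14913338] [ 0.65059024 -0.12910861]
white [312.3 206.2] 2873 [0.67322079 0.01302154 0.006     ] [0.66818344 0.01313083 0.03      ]
white [350.4 209.5] 31 [ 0.66775151 -0.07892111  0.006     ] [ 0.66280604 -0.07726717  0.03      ]
white [274.2 217.5] 29 [0.64299212 0.1036172  0.006     ] [0.63846262 0.10220447 0.03      ]
white [241.5 249.4] 104 [0.56374715 0.17854574 0.006     ] [0.56054897 0.17587419 0.03      ]
white [288.6 259.1] 143 [0.54352916 0.06600189 0.006     ] [0.54067065 0.0652211  0.03      ]
white [287.6 267.1] 326 [0.52437254 0.06777427 0.006     ] [0.52183586 0.0669637  0.03      ]
white [355.5 268. ] 147 [ 0.52648436 -0.0934626   0.006     ] [ 0.5239122  -0.09156436  0.03      ]
white [286.3 275.2] 142 [0.50503196 0.07024159 0.006     ] [0.5028202  0.06938957 0.03      ]
white [354.4 276. ] 344 [ 0.50734656 -0.09115208  0.006     ] [ 0.50509592 -0.08929266  0.03      ]
white [353.5 284.1] 152 [ 0.48805598 -0.08932819  0.006     ] [ 0.48612942 -0.08749941  0.03      ]
white [314.  294.5] 36 [0.46109111 0.00354339 0.006     ] [0.45961757 0.00381191 0.03      ]
white [323.3 296.1] 37 [ 0.45788115 -0.01848066  0.006     ] [ 0.45646153 -0.01784213  0.03      ]
```

View pics/crop.png

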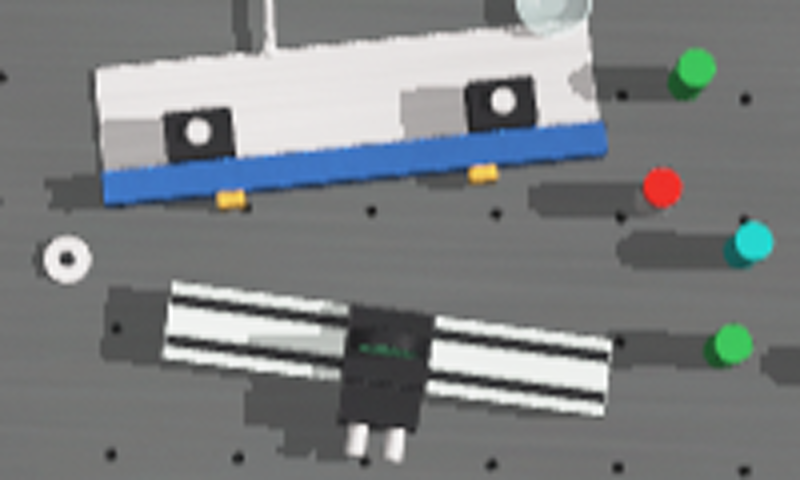

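The crop confirms the red-capped post at crop (661,187), the only red one. The disc-to-post distance of 351 mm matches 352, and the measured rail length of 259 mm matches 260.

- **Fence:** origin near (0.599, 0.006), yaw 0.132, pads at x of about +6 mm.
- **Rail:** centre (0.513, -0.013), yaw -0.107. That is 0.24 rad off the fence, with the left end leading.

I'll square it up with a free push on the right half first.

```bash
cat >> h.py <<'E'
from scipy.spatial.transform import Rotation as Ro
TH=.132;O=np.array([.5987,.0062]);FX=np.array([np.cos(TH),np.sin(TH)]);FY=np.array([-FX[1],FX[0]])
def W(x,y,z=.033):return np.array([*(O+x*FX+y*FY),z])      # fence -> world
def F(p):d=np.array(p)[:2]-O;return np.array([d@FX,d@FY])   # world -> fence
def ori(turn=0):  # tool x along fence x, turned about vertical
    a=TH+turn;x=np.array([np.cos(a),np.sin(a),0]);z=np.array([0,0,-1.])
    return Ro.from_matrix(np.c_[x,np.cross(z,x),z]).as_rotvec()
def force(n=5):
    f=[]
    for _ in range(n):f.append(sensors.state()["ft_force"]);ctrl.hold(.02)
    f=np.mean(f,0);return np.array([f[:2]@FX,f[:2]@FY,f[2]])
def st(tag=""):
    s=sensors.state();print(tag,"t%.1f"%s["time_s"],"fence",F(s["tcp_pos"]).round(4),"z%.3f"%s["tcp_pos"][2],"F",force().round(1))
def rail(name,show=True):
    """rail pose in fence frame from the top view: white strips at z=.03"""
    p,_=get_image("top");cv2.imwrite(f"pics/{name}.png",p[:,:,::-1])
    h=cv2.cvtColor(p,cv2.COLOR_RGB2HSV);out=[]
    for c,a,m in blobs((h[...,2]>150)&(h[...,1]<50),60):
        q=F(ray("top",c,.03))
        if -.14<q[0]<.008 and abs(q[1])<.15:
            pts=np.argwhere(m)[:,::-1].astype(np.float32);vx,vy,x0,y0=cv2.fitLine(pts,cv2.DIST_L2,0,.01,.01).ravel()
            A=F(ray("top",(x0-20*vx,y0-20*vy),.03));B=F(ray("top",(x0+20*vx,y0+20*vy),.03));d=A-B
            if d[1]<0:d=-d
            print(" strip",a,q.round(4),"ang %.3f"%-np.arctan2(d[0],d[1]))
E
python3 - <<'E'
from h import *
rail("r0")
eoat.gripper_to(0.0,40)
P=np.array([.4826,-.0905]);q=F(P);print(q)
x0=q[0]-.036
for t in(0,np.pi):
    print(t,solver.ik(W(x0,q[1],.12),ori(t)))
E
```

```text
strip 144 [-0.0498  0.0657] ang -0.233
 strip 326 [-0.0682  0.0704] ang -0.237
 strip 147 [-0.087  -0.0871] ang -0.239
 strip 143 [-0.087   0.0751] ang -0.243
 strip 344 [-0.1054 -0.0823] ang -0.241
 strip 152 [-0.1239 -0.0781] ang -0.237
[-0.12781737 -0.08057804]
0 [-4.97529367e-01 -3.29314110e-01 -5.48502769e-01  1.35160767e+00
 -4.44089210e-16  2.51206329e+00]
3.141592653589793 [-4.97529367e-01 -3.29314110e-01 -5.48502769e-01  1.35160767e+00
 -4.44089210e-16 -6.29529367e-01]
```

```bash
python3 - <<'E'
from h import *
o=ori(np.pi);x0,y=-.164,-.0806
ctrl.goto(W(x0,y,.14),o);st("above")
ctrl.servo_line(W(x0,y),.12);f0=force();st("down")
g=ctrl.servo_line(W(x0+.04,y),.04,guard=2);st(f"touch {g}")
x=F(sensors.state()["tcp_pos"])[0]
for k in(.025,.05):
    ctrl.servo_line(W(x+k,y),.06);st("push")
ctrl.servo_line(W(x+.01,y),.2)
ctrl.servo_line(W(-.17,y,.14),.2)
rail("r1");st()
E
```

```text
above t3.4 fence [-0.1637 -0.0802] z0.140 F [-0.2 -0.4 -0.2]
down t4.6 fence [-0.1634 -0.081 ] z0.034 F [-0.1  0.   0.1]
touch True t5.4 fence [-0.1378 -0.0805] z0.033 F [0.1 0.1 0.2]
push t6.0 fence [-0.1136 -0.0805] z0.033 F [-0.1  0.1 -0.4]
push t6.7 fence [-0.0885 -0.0805] z0.033 F [-0.4 -0.  -0.3]
 strip 139 [-0.037  -0.0761] ang 0.065
 strip 265 [-0.0563 -0.0673] ang 0.080
 strip 128 [-0.0466  0.0801] ang 0.068
 strip 322 [-0.0658  0.0792] ang 0.054
 strip 93 [-0.0763 -0.06  ] ang 0.066
 strip 143 [-0.0848  0.0779] ang 0.063
 t7.9 fence [-0.1701 -0.0802] z0.139 F [ 0.3 -0.5 -0.2]
```

Rail now at +0.066 rad to the fence and centred near x = -61 mm. One more free right push of about 28 mm, then the left push, stopping short of the pad.

```bash
python3 - <<'E'
from h import *
y=-.08
ctrl.servo_line(W(-.12,y),.2)
g=ctrl.servo_line(W(-.07,y),.04,guard=2);x=F(sensors.state()["tcp_pos"])[0];st(f"touch {g}")
ctrl.servo_line(W(x+.028,y),.05)
ctrl.servo_line(W(x-.01,y),.2);ctrl.servo_line(W(-.14,y,.14),.25)
y=.075
ctrl.servo_line(W(-.14,y,.14),.3);ctrl.servo_line(W(-.14,y),.2)
g=ctrl.servo_line(W(-.07,y),.04,guard=2);x=F(sensors.state()["tcp_pos"])[0];st(f"touch {g}")
rail("r2")
E
```

```text
touch True t9.6 fence [-0.0859 -0.0799] z0.033 F [ 0.3 -0.2 -0.2]
touch True t13.8 fence [-0.0964  0.0751] z0.033 F [-0.3 -0.2 -0. ]
 strip 129 [-0.006  -0.0704] ang 0.246
 strip 319 [-0.0246 -0.0742] ang 0.246
 strip 149 [-0.0438 -0.0779] ang 0.246
```

View pics/r2.png

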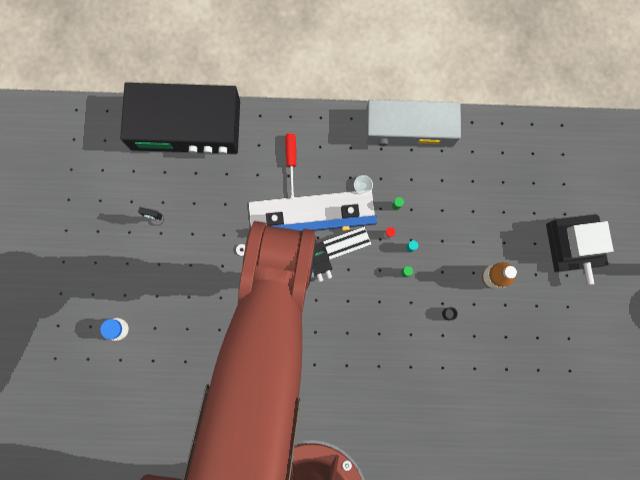

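The picture shows the right half of the rail angled at (345,243), close to the right pad but not on it. The post at (390,232) is clear. Now the left push, creeping to contact.

```bash
cat >> h.py <<'E'
def press(d,target,base,maxn=60,step=2e-4,hold=.6):
    """creep in fence direction d (2-vector) in small steps until the level force reaches target, then hold"""
    d=np.array(d,float);p=sensors.state()["tcp_pos"].copy();w=np.array([*(d[0]*FX+d[1]*FY),0]);log=[]
    for i in range(maxn):
        p=p+w*step;ctrl.servo_line(p,.008)
        f=-(force(3)-base)[:2]@d;log.append(round(float(f),1))
        if f>target:break
    print("press log",log[-25:])
    for _ in range(int(hold/.15)):ctrl.hold(.09);print(" held",(force(3)-base).round(1))
E
python3 - <<'E'
from h import *
y=.075
g=ctrl.servo_line(W(-.062,y),.05);st("pre");b=force()
g=ctrl.servo_line(W(-.035,y),.008,guard=5);st(f"creep {g}")
E
```

```text
pre t14.8 fence [-0.0616  0.0749] z0.033 F [ 0.2  0.2 -0.2]
creep True t15.7 fence [-0.0614  0.0751] z0.033 F [ 0.   0.1 -0.3]
```

```bash
python3 - <<'E'
from h import *
y=.075
for i in range(4):
    x=F(sensors.state()["tcp_pos"])[0]
    g=ctrl.servo_line(W(x+.003,y),.01,guard=8);st(f"creep {g}")
E
```

```text
creep False t16.2 fence [-0.059   0.0751] z0.033 F [-1.9  0.2 -1.3]
creep False t16.8 fence [-0.0557  0.0749] z0.033 F [-1.1  0.3 -0.5]
creep False t17.3 fence [-0.0526  0.0751] z0.033 F [-2.4  1.4  1.2]
creep False t17.9 fence [-0.0494  0.075 ] z0.033 F [-2.5  1.   1.6]
```

```bash
python3 - <<'E'
from h import *
b=np.zeros(3)
press((1,0),5.5,b,30,5e-4,hold=.15);st()
E
```

```text
press log [3.3, 4.1, 3.1, 3.3, 2.9, 4.6, 7.0]
 held [-7.4  0.8  4. ]
 t20.2 fence [-0.0464  0.075 ] z0.033 F [-7.1  0.8  4.4]
```

```bash
python3 - <<'E'
from h import *
s=sensors.state();print(s["tcp_pos"],s["wrist_torque"])
p=s["tcp_pos"].copy()
for i in range(8):
    p=p+np.array([*(FX*1e-4),1e-4]);ctrl.servo_line(p,.008);f=force(4);print(f.round(1),sensors.state()["tcp_pos"][2].round(4))
    if f[0]<-10.:break
for _ in range(4):ctrl.hold(.1);print(" held",force(3).round(1))
st()
E
```

```text
[0.54276408 0.07444922 0.03294578] [-0.11804033  1.43118225 -0.075496  ]
[-5.   0.8  2. ] 0.033
[-5.1  0.5  1.8] 0.033
[-5.4  0.5  1.3] 0.033
[-5.6  0.1  0.8] 0.033
[-5.4  0.3  0.5] 0.0331
[-5.9 -0.2 -0.1] 0.033
[-6.   0.2 -0.6] 0.0331
[-5.9 -0.5 -1. ] 0.0331
 held [-6.4 -0.2 -0.7]
 held [-5.2  0.2 -0.7]
 held [-6.2 -0.2 -0.5]
 held [-5.7 -0.6 -1.2]
 t23.4 fence [-0.0465  0.075 ] z0.033 F [-6.1 -0.1 -0.8]
```

```bash
cat >> h.py <<'E'
def press2(d,target,lift=.0008,step=3e-4,maxn=14,n=5):
    w=np.array([*(d[0]*FX+d[1]*FY),0]);p=sensors.state()["tcp_pos"]+[0,0,lift]
    for i in range(maxn):
        p=p+w*step;ctrl.servo_line(p,.008);f=force(4);print(f.round(1),end=" ")
        if -f[:2]@np.array(d)>target:break
    for _ in range(n):ctrl.hold(.06);print("\n held",force(3).round(1),end="")
    print();st()
E
python3 - <<'E'
from h import *
press2((1,0),9.8)
E
```

```text
[-3.8  0.1 -2.9] [-5.9 -0.  -2.5] [-7.3 -0.2 -2.1] [-8.1 -0.3 -0.9] [-9.9 -0.6 -0.2] 
 held [-10.3  -0.3   0.3]
 held [-10.2  -0.   -0.4]
 held [-9.6 -0.7  0.1]
 held [-10.3  -0.3   0. ]
 held [-9.6  0.1 -0.1]
 t25.6 fence [-0.0463  0.0751] z0.033 F [-10.3  -0.3  -0.1]
```

Left end pressed at 10 N, level, held. Now the right side.

```bash
python3 - <<'E'
from h import *
ctrl.servo_line(W(-.056,.075),.05);ctrl.servo_line(W(-.125,.075),.25);ctrl.servo_line(W(-.125,.075,.14),.3)
y=-.075
ctrl.servo_line(W(-.125,y,.14),.3);rail("r3");ctrl.servo_line(W(-.125,y),.25)
g=ctrl.servo_line(W(-.052,y),.03,guard=2.5);st(f"touch {g}")
E
```

```text
strip 70 [-0.0008 -0.0572] ang -0.043
 strip 133 [0.0041 0.0718] ang -0.033
 strip 126 [-0.0193 -0.0511] ang 0.008
 strip 312 [-0.0151  0.0732] ang -0.043
 strip 138 [-0.0339  0.0746] ang -0.041
touch False t30.9 fence [-0.0522 -0.075 ] z0.033 F [-2.5 -0.4  1.2]
```

```bash
python3 - <<'E'
from h import *
y=-.075
for x in(-.0505,-.0495,-.0488,-.0482):
    g=ctrl.servo_line(W(x,y,.0335),.01,guard=7);f=force(4);print(x,g,f.round(1),F(sensors.state()["tcp_pos"]).round(4))
    if g or f[0]<-6:break
press2((1,0),9.8,lift=.0003)
E
```

```text
-0.0505 False [-1.3 -0.1 -0.9] [-0.0504 -0.0749]
-0.0495 False [-1.4 -0.3 -1. ] [-0.0495 -0.0749]
-0.0488 False [-1.8  0.1 -1.4] [-0.0488 -0.075 ]
-0.0482 False [-1.8 -0.1 -1.7] [-0.0482 -0.075 ]
[-1.4  0.  -0.7] [-2.2 -0.  -0.9] [-2.  -0.3 -1.3] [-2.1 -0.6 -0.9] [-2.2 -0.4 -1.6] [-1.9 -0.8 -1.5] [-2.1 -1.  -0.6] [-4.8 -0.9  1.2] [-6.8 -0.9  2.1] [-8.4 -1.8  3.5] [-10.4  -1.5   4.6] 
 held [-10.4  -1.6   4.5]
 held [-10.1  -1.3   4.9]
 held [-10.1  -1.9   5.1]
 held [-9.7 -1.2  4.8]
 held [-10.3  -1.1   4.9]
 t36.3 fence [-0.046 -0.075] z0.034 F [-10.1  -1.1   5.1]
```

Right end pressed at 10 N. The two contact positions agree to 0.3 mm over 150 mm, so the rail lies flush. Now the left end face, to slide it to the post.

```bash
python3 - <<'E'
from h import *
ctrl.servo_line(W(-.052,-.075,.034),.05);ctrl.servo_line(W(-.125,-.075,.034),.25);ctrl.servo_line(W(-.125,-.075,.14),.3)
ctrl.servo_line(W(-.125,.1,.15),.3)
ctrl.goto(W(-.0145,.165,.14),ori(np.pi/2));rail("r4")
ctrl.servo_line(W(-.0145,.165,.034),.2);st("down")
g=ctrl.servo_line(W(-.0145,.115,.034),.03,guard=2);st(f"touch {g}")
E
```

```text
strip 136 [ 0.0043 -0.0837] ang 0.001
 strip 475 [-0.0206 -0.0839] ang -0.006
 strip 129 [0.0044 0.0748] ang 0.002
 strip 314 [-0.0148  0.0739] ang -0.005
 strip 142 [-0.0335  0.0741] ang -0.002
down t40.6 fence [-0.0139  0.1649] z0.035 F [ 0.3 -0.   0.3]
touch True t41.7 fence [-0.0148  0.136 ] z0.034 F [ 0.3 -0.4 -0.3]
```

```bash
python3 - <<'E'
from h import *
ctrl.servo_line(W(-.0142,.113,.034),.03);st("slid")
for y in(.111,.109,.108,.107,.106,.105,.104,.103):
    g=ctrl.servo_line(W(-.0142,y,.0343),.008,guard=8);f=force(4);print(y,g,f.round(1),F(sensors.state()["tcp_pos"]).round(4))
    if g or f[1]>5.5:break
E
```

```text
slid t42.7 fence [-0.0137  0.1126] z0.034 F [-0.2  0.1 -0.2]
0.111 False [0.2 4.3 1.6] [-0.014   0.1112]
0.109 False [0.2 4.9 3.2] [-0.0141  0.1091]
0.108 False [0.2 5.2 3.2] [-0.0141  0.1081]
0.107 False [-0.2  5.4  2.9] [-0.0141  0.1071]
0.106 False [0.1 8.7 3.2] [-0.0141  0.1068]
```

```bash
python3 - <<'E'
from h import *
press2((0,-1),13.5,lift=.0006)
ctrl.servo_line(W(-.0142,.112,.0345),.05);ctrl.servo_line(W(-.0142,.16,.0345),.2);ctrl.servo_line(W(-.0142,.165,.15),.3)
ctrl.goto(W(-.1,.25,.2),ori(np.pi/2))
rail("r5");st()
p=cv2.imread("pics/r5.png");cv2.imwrite("pics/r5c.png",cv2.resize(p[185:305,225:425],None,fx=4,fy=4,interpolation=cv2.INTER_CUBIC))
E
```

```text
[-0.1  6.1  0.1] [0.4 8.  0.9] [-0.2  8.5  0.5] [ 0.4 10.2  1.3] [ 0.3 11.9  1.2] [ 0.2 12.9  1.1] [ 0.5 14.5  1.4] 
 held [ 0.3 14.5  1.3]
 held [-0.1 14.6  1.5]
 held [ 0.3 14.1  1.1]
 held [ 0.5 14.9  1.2]
 held [ 0.3 14.   1.6]
 t47.5 fence [-0.0145  0.1067] z0.035 F [ 0.6 14.4  1.4]
 strip 136 [ 0.0038 -0.1138] ang 0.004
 strip 132 [0.004  0.0437] ang 0.005
 strip 321 [-0.0152 -0.1121] ang -0.009
 strip 316 [-0.0152  0.0448] ang -0.009
 strip 146 [-0.0341 -0.1124] ang 0.002
 strip 144 [-0.0341  0.0458] ang -0.004
 t49.5 fence [-0.1003  0.2496] z0.199 F [ 0.4 -0.  -0.3]
```

View pics/r5c.png

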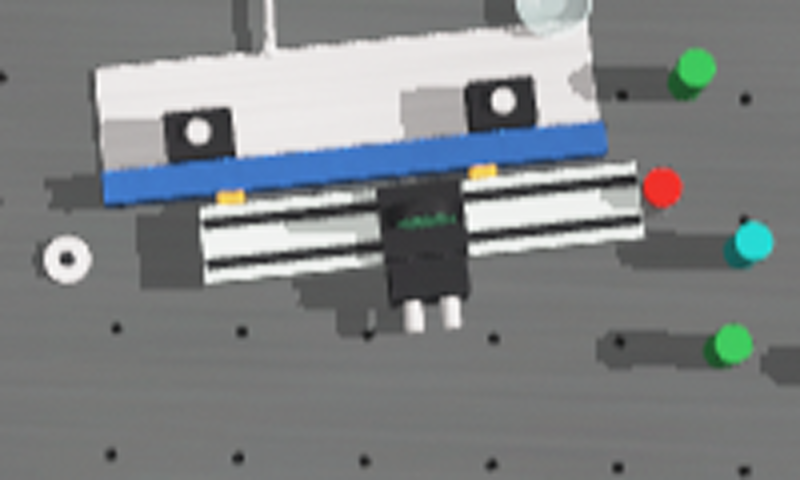

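The rail lies flush on both pads. Left and right strip centres agree to 0.2 mm over 157 mm, and its right end is at the red-capped post at crop (645,200). The robot is clear, so I'm handing in.

```bash
python3 -c "
from workcell import *
print(order.finish_job())"
```

```text
the job is handed in; nothing more can be done
None
```

I handed the job in at about 50 s: the rail was pressed home left then right with about 10 N each, then slid against the red-capped post with about 14 N at the wrist. The final picture shows it flush on both pads and at the post; no verdict was returned.

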